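# Kit the parts for one hot plate

### The job

Make up the kit for one hot plate in the kit tray: draw the bottom ceramic tile, the one whose nose sticks out, out of the magazine and lay it flat on the raised bed of the grey nest, then stand the thermostat upright in the middle of that tile. Put the grey control knob in the green nest with the large round pocket, the plastic foot in the yellow nest with the smaller round pocket, and the white terminal strip in the blue nest with the long pocket, each the way up it stands now and down on the floor of its pocket. Leave the other tiles in the magazine.

Things in the scene. Friction and masses are not known exactly. Their poses are not given: they have to be found in the camera images.
- tile: Bottom one of 4 beige ceramic tiles stacked in the magazine; 84 x 44 x 6 mm (x by y by z), 36-60 g. Origin: centre of underside, 16 mm above the worktop; +x points out of the magazine. Its front 30 mm (x = 12 to 42) stick out below the gate, on a tongue 22 mm wide: pinch them across the 44 mm width, fingertips at z = 10 mm or so, and pull level along +x by over 56 mm (under 2 N) before lifting.
- top_tile: Same tile, the top one of the four; it and the two below it drop 6 mm when the bottom one is out, and stay. Origin: centre of underside, 34 mm above the worktop at the start; axes as the bottom tile's. Fixed aluminium magazine round it, centred on it: 53 mm wide (y), x = -46 to +46 mm (the gate, over a slot 8 mm high), 50 mm tall; base plate 84 mm wide, x = -71 to +47 mm, 5 mm thick.
- thermostat: Thermostat switch: white ceramic block with a metal spindle on top and brass terminals at its two y ends. Block 30 x 36 mm (x by y), 46 mm in y over the terminals, 20 mm high; spindle to 38 mm height, 6 mm thick, with a 12 mm nut up to 26 mm. 42-84 g. Origin: centre of its underside; z up the spindle. Pinch the block across x.
- knob: Round grey control knob with a fluted rim and a pointer line on top, 41 mm wide, 24 mm high, 22 g. Origin: centre of its underside; z up.
- foot: Pale grey plastic foot, a round post standing on its flange: 35 mm wide, 36 mm high, 18 g. Origin: centre of its underside; z up.
- strip: White plastic terminal strip, 22 x 70 mm (x by y), body 16 mm high with small screw towers to 20 mm, 40 g. Origin: centre of its underside; y along its length, z up. Pinch it across x.
- thermostat_nest: Grey nest for tile and thermostat. 104 x 82 mm (x by y), 14 mm high, fixed; origin: centre of its underside, 4 mm above the worktop. The tile lies along x, either way round, on its bed: 30 mm wide (y), 8 mm above the origin, between end walls at x = -46 and +46 mm. Both long sides are open for the fingers, cut down to 3 mm above the origin. The four nests lie 2 by 2 in any order in the dark kit tray on the black carrier, turned alike.
- strip_nest: Blue nest for the terminal strip, in the kit tray. 104 x 82 mm (x by y), 14 mm high, fixed; origin: centre of its underside, 4 mm above the worktop. In its middle a pocket 85 x 37 mm, length along x, 6 mm deep (floor 8 mm above the origin); the strip lies in it lengthwise, either way round.
- knob_nest: Green nest for the control knob, in the kit tray. 104 x 82 mm (x by y), 14 mm high, fixed; origin: centre of its underside, 4 mm above the worktop. In its middle a round pocket 59 mm wide, 6 mm deep (floor 8 mm above the origin).
- foot_nest: Yellow nest for the plastic foot, in the kit tray. 104 x 82 mm (x by y), 14 mm high, fixed; origin: centre of its underside, 4 mm above the worktop. In its middle a round pocket 51 mm wide, 6 mm deep (floor 8 mm above the origin).

How it is judged:
By the outcome, as a careful person would: the job done as asked, in the order asked, and still so for the second after the job is handed in, with the robot touching nothing.
It also fails if it takes over 115 s, if anything falls off the work surface, if the arm or the gripper's body presses on something with over 40 N, if the wrist force passes 120 N, or if a joint passes its speed limit or range.

### The arm

A 6-joint arm with a two-finger parallel gripper is mounted at the origin on a cart in front of the work surface, level with it; the furniture and walls round the work are solid. World frame = base frame: x ahead of the robot, y to its left, z up, the work surface at z = 0. Lengths are in m, angles in rad, forces in N, time in s.
With the tool pointing down it reaches from about 0.325 to 1 m from the base axis. Payload 5.1 kg.
Tool frame: the origin (TCP) lies midway between the tips of the shut fingers; the grasp point (between the pads) lies 19 mm behind it; z points along the fingers, y is the line along which they close (so a half turn about z gives the same grasp; the last joint's range is limited). The gripper opens to 85 mm and grips with 20 to 120 N. Pads are 22 mm wide; open, the fingers measure 114 mm over their backs; the gripper's body (76 mm by 85 mm) begins 54 mm behind the grasp point. The pads swing forward as they close: fully open they stand 13 mm farther back than shut.
Start: joints at [1.025, 0.124, 1.65, -0, 1.367, -0.083], TCP at [0.29, 0.582, 0.231] pointing down, gripper open.
Joint ranges: [-2.61, 2.61], [-1.02, 2.33], [0.03, 2.71], [-1.35, 4.49], [0.32, 2.68], [-2.91, 2.91]. Speed limits (rad/s): [2.57, 2.57, 3.14, 3.14, 3.14, 3.14].

### API

Orientations are given as a unit quaternion [x, y, z, w].
In Python, from rig import r gives the robot as it stands.
- The arm moves only by the tool step_arm, never from a script. Its argument "commands" is a list of rows, each a list of 2 entries, a list of its own where there are three numbers: the shift along the tool's x, y, z in mm, then the turn about the tool's z in degrees. In form: [[[tx, ty, tz], turn], ...]. A call has 1 to 20 rows; each row is the pose to reach, as a shift and turn from the pose commanded when the call began, along the tool's axes at that moment; what a row does not reach only later rows make up. A row lasts 1/12 s, in which the tool goes at most 41.7 mm and 7.16 degrees, less where a joint would pass 70% of its speed; a pose out of reach is approached as far as the arm can. A call with a gripper value outside its range is refused whole. "hand" is the closure, from -1 (fully open) to 1 (shut), set as the call begins (left out, the last holds). The fingers move at their own pace and stop on an object; "force" is the grip in N (left out, the last holds). Time passes only in rows, so rows that repeat a pose let the fingers close. It gives the time, the measured TCP pose, the force, the opening and the grip force at its end, in the units of the state.
- r.read_state(): the state, without advancing time (a new reading comes with each control period).
- r.read_camera(name): name is "scene" or "side" or "wrist"; returns a dict with "image" (400x640x3 uint8, red, green, blue), "mtx" (3x3 intrinsics, pixels), "k1" (the pictures are not rectified: a ray, as slopes to the right and down, at radius r is drawn at 1 + k1 r^2 times it, then the intrinsics apply), "world_from_camera" (4x4, takes a point from camera to world coordinates); the wrist camera has in their place "hand_eye" (4x4, takes a point from camera to tool coordinates, whose origin is the TCP and whose axes are the flange's). Camera axes: x right, y down, z forward; pixel columns grow to the right and rows downward; lengths in m; the calibration is good to about 2 mm. A picture is of the moment at which its call begins: read the wrist's pose just before it. There is no depth.
- r.job_done(): hands the job in; it is judged then, once.
The state is a dict: "clock": time; "joint_positions": joint angles; "qvel": joint speeds; "effort": joint torques, N m; "tcp_pos": TCP position; "tcp_rot": TCP orientation; "ft_force": force on the tool from outside, world axes, zero at the start; "ft_torque": the same for the moment, N m; "opening": finger opening in m; "finger_force": force on a finger pad.
Only numpy, scipy, OpenCV 4.12 (cv2) and the standard library are available. Lean on these libraries where they do the work, as an engineer would, in place of code of your own. Each camera call takes 0.05 s, during which the arm holds its last target. There are 200 camera calls.

## Working session

There is one attempt and no reset: what is moved stays moved. The work goes in short steps, Python scripts to look and compute and a tool call to move; the robot and the scene stay as the last step left them, time stands still between calls to the robot, and variables do not carry over. Pictures are saved under pics/ and viewed, at most 14 in all, crops included, and the job is handed in when it is done.

Besides the shell and the picture viewer there is one more tool, called after "Request:" by a JSON object that holds its "op" and its "data", one argument or row to a line. step_arm: Moves the arm, as the interface text tells. Its arguments: {"type":"object","properties":{"commands":{"type":"array","items":{"type":"array"}},"hand":{"type":"number"},"force":{"type":"number"}},"required":["commands"]}

```bash
mkdir -p pics; ls; python3 - <<'E'
from rig import r
import cv2
print(r.read_state())
for n in("scene","side"):
    c=r.read_camera(n); cv2.imwrite(f"pics/{n}0.png",c["image"][:,:,::-1]); print(n,c["mtx"],c["k1"],c["world_from_camera"])
c=r.read_camera("wrist");cv2.imwrite("pics/wrist0.png",c["image"][:,:,::-1]); print(c["mtx"],c["k1"],c["hand_eye"])
E
```

```text
pics
{'clock': 0.0, 'joint_positions': array([ 1.02539001e+00,  1.24516753e-01,  1.65171597e+00, -1.61563242e-06,
        1.36750043e+00, -8.25917452e-02]), 'qvel': array([-1.09489369e-04, -2.65747014e-04,  1.14156068e-04,  7.34014612e-04,
       -9.44619868e-05,  3.50463914e-04]), 'effort': array([-5.81499171e-04, -4.23600698e+01, -3.65455198e+01, -1.82690605e-04,
        6.84934159e-03, -1.57609328e-06]), 'tcp_pos': array([0.28989833, 0.58106882, 0.23002068]), 'tcp_rot': array([ 2.29347232e-01,  9.73344082e-01, -1.01816515e-03, -3.29809882e-04]), 'ft_force': array([0.76647855, 0.18465587, 0.41689315]), 'ft_torque': array([ 0.00209174, -0.00712354, -0.00739439]), 'finger_force': 0.0, 'opening': 0.08565075265940163}
scene [[504.87868982   0.         322.0124396 ]
 [  0.         504.87868982 197.77737744]
 [  0.           0.           1.        ]] -0.02583661467425689 [[-7.60696448e-01 -3.82338260e-01  5.24555402e-01 -1.02595234e-01]
 [-6.49107783e-01  4.48058988e-01 -6.14737529e-01  6.85098170e-01]
 [ 5.91427346e-06 -8.08121648e-01 -5.89015621e-01  7.79532900e-01]
 [ 0.00000000e+00  0.00000000e+00  0.00000000e+00  1.00000000e+00]]
side [[423.96202463   0.         312.02839561]
 [  0.         423.96202463 200.99087734]
 [  0.           0.           1.        ]] -0.03358344880806674 [[ 0.99499691 -0.04325218  0.09005779  0.43985743]
 [-0.09927541 -0.52914564  0.84270356 -0.87925887]
 [ 0.01120492 -0.84742795 -0.53079215  0.60344006]
 [ 0.          0.          0.          1.        ]]
[[283.7752677    0.         320.93426672]
 [  0.         283.7752677  198.25119824]
 [  0.           0.           1.        ]] -0.0029429296173808504 [[ 6.45192353e-04 -9.58898715e-01 -2.83747843e-01  7.24035102e-02]
 [ 9.99999611e-01  4.47947065e-04  7.60027757e-04  3.91830396e-04]
 [-6.01685626e-04 -2.83748222e-01  9.58898631e-01 -1.42726502e-01]
 [ 0.00000000e+00  0.00000000e+00  0.00000000e+00  1.00000000e+00]]
```

View pics/scene0.png

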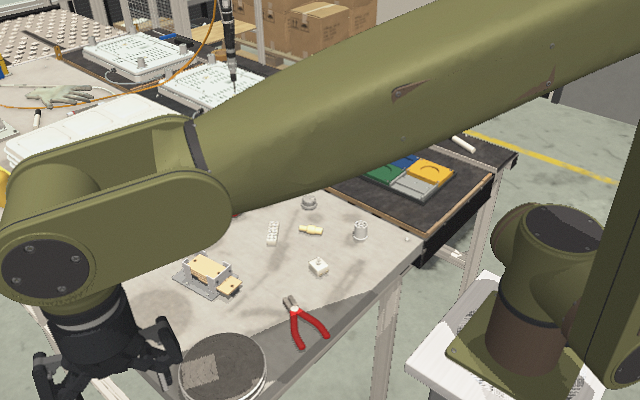

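View pics/side0.png

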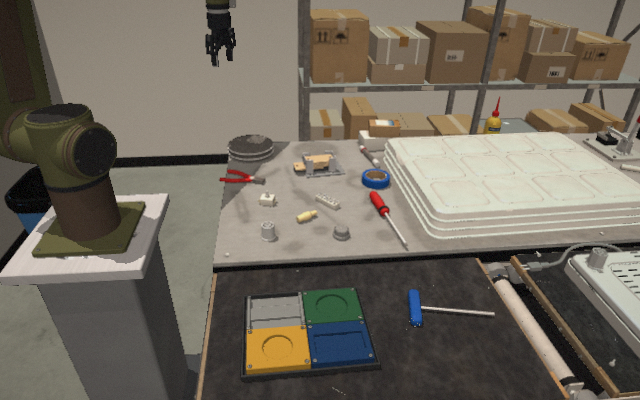

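View pics/wrist0.png

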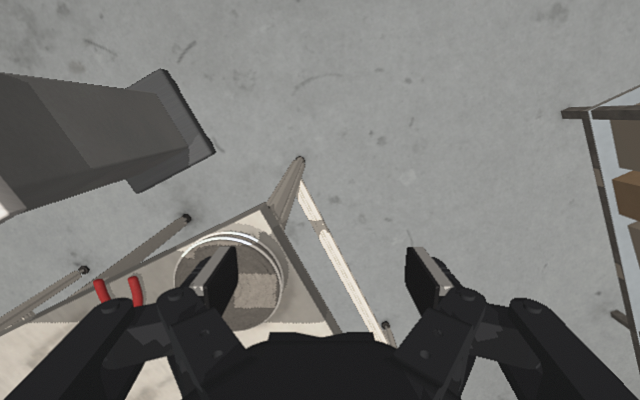

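```bash
cat > h.py <<'E'
import numpy as np, cv2, pickle
from scipy.spatial.transform import Rotation as R
def shoot(r,n,name):
    s=r.read_state(); c=r.read_camera(n); cv2.imwrite(f"pics/{name}.png",c["image"][:,:,::-1])
    if n=="wrist":
        T=np.eye(4);T[:3,:3]=R.from_quat(s["tcp_rot"]).as_matrix();T[:3,3]=s["tcp_pos"];T=T@c["hand_eye"]
    else:T=c["world_from_camera"]
    c["T"]=T; pickle.dump(c,open(f"pics/{name}.pkl","wb")); return c
def ld(name): return pickle.load(open(f"pics/{name}.pkl","rb"))
def dist(c): return np.array([c["k1"],0,0,0,0.])
def p2w(c,uv,z):
    K=c["mtx"]; uv=np.atleast_2d(np.array(uv,float)); q=(uv-K[:2,2])/K[[0,1],[0,1]]; s=q.copy()
    for _ in range(10): s=q/(1+c["k1"]*(s**2).sum(1,keepdims=True))
    d=np.c_[s,np.ones(len(s))]@c["T"][:3,:3].T; o=c["T"][:3,3]
    return o+d*((z-o[2])/d[:,2])[:,None]
def w2p(c,P):
    P=(np.atleast_2d(P)-c["T"][:3,3])@c["T"][:3,:3]; s=P[:,:2]/P[:,2:]
    s=s*(1+c["k1"]*(s**2).sum(1,keepdims=True)); K=c["mtx"]; return s*K[[0,1],[0,1]]+K[:2,2]
def yaw(q): # direction of tool x and y, deg
    m=R.from_quat(q).as_matrix(); return np.degrees(np.arctan2(m[1,0],m[0,0])),np.degrees(np.arctan2(m[1,1],m[0,1]))
def goto(s,xyz,ty=None):
    """tool-frame shift (mm) and turn (deg) from the state to TCP xyz with tool y along heading ty (mod 180)"""
    m=R.from_quat(s["tcp_rot"]).as_matrix(); d=m.T@(np.array(xyz)-s["tcp_pos"])*1000
    t=0
    if ty is not None:
        t=-((ty-yaw(s["tcp_rot"])[1]+90)%180-90)
    print("shift",d.round(1),"turn",round(t,1))
E
python3 - <<'E'
from rig import r
from h import *
c=shoot(r,"side","side1"); s=r.read_state(); print(yaw(s["tcp_rot"]),s["clock"])
for n,uv,z in [("thermo",(267,200),.01),("foot",(268,231),.018),("knob",(341,233),.012),("strip",(327,202),.01),("mag",(315,163),.02),("tile",(299,168),.02)]: print(n,p2w(c,uv,z)[0].round(3))
print(p2w(c,[(274,311),(332,305),(278,346),(341,344)],.018).round(3))
E
```

```text
(np.float64(153.48274108334846), np.float64(63.482747527247476)) 0.2
thermo [0.422 0.078 0.01 ]
foot [ 0.424 -0.073  0.018]
knob [ 0.594 -0.087  0.012]
strip [0.579 0.055 0.01 ]
mag [0.569 0.262 0.02 ]
tile [0.519 0.233 0.02 ]
[[ 0.432 -0.324  0.018]
 [ 0.54  -0.318  0.018]
 [ 0.436 -0.403  0.018]
 [ 0.543 -0.409  0.018]]
```

```bash
python3 - <<'E'
from rig import r
from h import *
goto(r.read_state(),(.42,.12,.27),120)
E
```

```text
shift [-322.2 -354.8  -39.1] turn -56.5
```

Request:
{"op": "step_arm", "data": {
  "commands": [
    [[-322, -355, -39], 123],
    [[-322, -355, -39], 123],
    [[-322, -355, -39], 123],
    [[-322, -355, -39], 123],
    [[-322, -355, -39], 123],
    [[-322, -355, -39], 123],
    [[-322, -355, -39], 123],
    [[-322, -355, -39], 123],
    [[-322, -355, -39], 123],
    [[-322, -355, -39], 123],
    [[-322, -355, -39], 123],
    [[-322, -355, -39], 123],
    [[-322, -355, -39], 123],
    [[-322, -355, -39], 123],
    [[-322, -355, -39], 123],
    [[-322, -355, -39], 123],
    [[-322, -355, -39], 123],
    [[-322, -355, -39], 123],
    [[-322, -355, -39], 123],
    [[-322, -355, -39], 123]
  ],
  "hand": -1,
  "force": 40
}}

```text
clock: 1.87
tcp_pos: [0.4198, 0.1202, 0.2702]
tcp_rot: [0.964, 0.264, -0.0, 0.0]
ft_force: [-0.2, 0.3, -0.7]
opening: 0.0855
finger_force: 0.0
```

```bash
python3 - <<'E'
from rig import r
from h import *
c=shoot(r,"wrist","w1"); s=r.read_state(); print(s["tcp_pos"],yaw(s["tcp_rot"]),s["clock"])
shoot(r,"scene","sc1")
E
```

```text
[0.41977936 0.12021983 0.27024704] (np.float64(30.608553092683902), np.float64(-59.39144711738364)) 1.9167
```

View pics/w1.png

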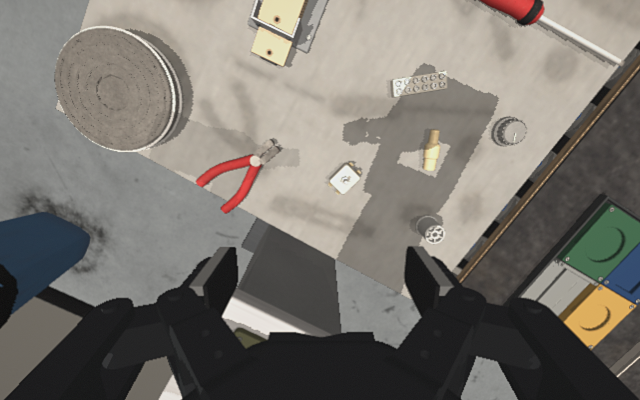

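```bash
cat >> h.py <<'E'
def mosaic(name,out,boxes,k=5,W=800,H=600):
    im=cv2.imread(f"pics/{name}.png"); o=np.zeros((H,W,3),np.uint8)
    x=y=hh=0
    for (u0,u1,v0,v1) in boxes:
        t=cv2.resize(im[v0:v1,u0:u1],None,fx=k,fy=k,interpolation=cv2.INTER_CUBIC)
        for u in range(u0,u1):
            if u%10==0: t[:6 if u%50 else 14,(u-u0)*k]=(0,0,255)
        for v in range(v0,v1):
            if v%10==0: t[(v-v0)*k,:6 if v%50 else 14]=(0,0,255)
        h,w=t.shape[:2]
        if x+w>W: x=0;y+=hh+4;hh=0
        o[y:y+h,x:x+w]=t; cv2.putText(o,f"{u0},{v0}",(x+8,y+h-6),0,.45,(255,0,255),1); x+=w+4; hh=max(hh,h)
    cv2.imwrite(f"pics/{out}.png",o)
E
python3 -c "
from h import *
mosaic('w1','m1',[(230,330,0,72),(325,365,155,200),(385,455,60,105),(485,530,110,155),(410,450,205,250)],5)"
```

```text
(no output)
```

View pics/m1.png

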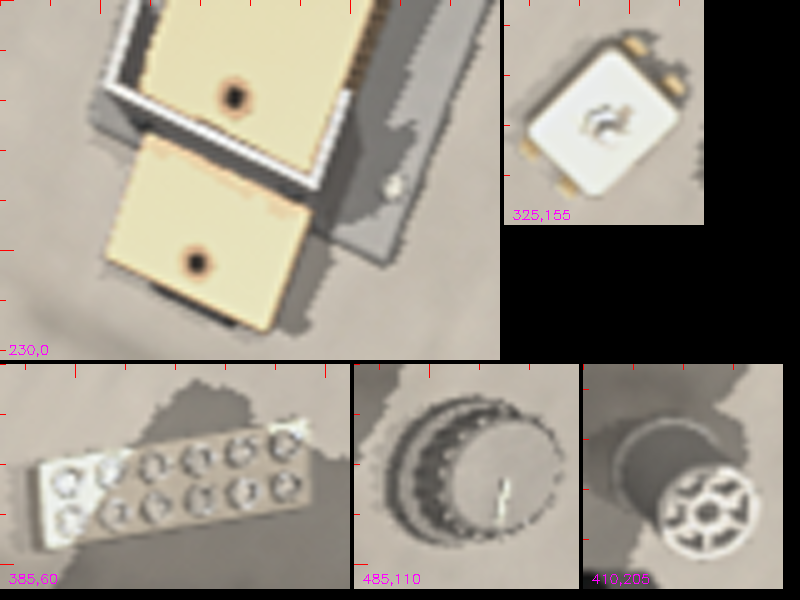

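```bash
python3 - <<'E'
from h import *
c=ld("w1")
def rect(n,uv,z):
    P=p2w(c,uv,z)[:,:2]; e=[P[(i+1)%4]-P[i] for i in range(4)]
    print(n,"c",P.mean(0).round(4),"edges mm",[round(np.linalg.norm(a)*1e3,1) for a in e],"head",[round(np.degrees(np.arctan2(a[1],a[0]))%180,1) for a in e]); return P
t=rect("tile",[(250.8,52),(283.6,66.2),(292.6,41.4),(259.4,26.6)],.022); print("front",t[:2].mean(0))
rect("thermo",[(346.6,164.6),(360.2,178),(343.2,194.2),(329.8,181)],.02)
rect("strip",[(393.4,80.6),(394.6,97.2),(447,87.2),(446,71.2)],.016)
print(p2w(c,(515.8,132.2),.024),p2w(c,(435.2,234.6),.036))
E
python3 -c "
from h import *
mosaic('w1','m2',[(510,640,190,340)],4)"
```

```text
tile c [0.5199 0.2513] edges mm [np.float64(43.5), np.float64(30.6), np.float64(43.2), np.float64(30.7)] head [np.float64(98.7), np.float64(7.3), np.float64(98.6), np.float64(6.8)]
front [0.50465175 0.24942754]
thermo c [0.4229 0.0831] edges mm [np.float64(27.5), np.float64(33.5), np.float64(27.5), np.float64(33.0)] head [np.float64(76.6), np.float64(166.0), np.float64(75.7), np.float64(165.9)]
strip c [0.5803 0.0656] edges mm [np.float64(20.6), np.float64(68.8), np.float64(19.6), np.float64(68.0)] head [np.float64(39.2), np.float64(131.0), np.float64(41.5), np.float64(130.2)]
[[ 0.5952254  -0.07843185  0.024     ]] [[ 0.42287962 -0.06871823  0.036     ]]
```

View pics/m2.png

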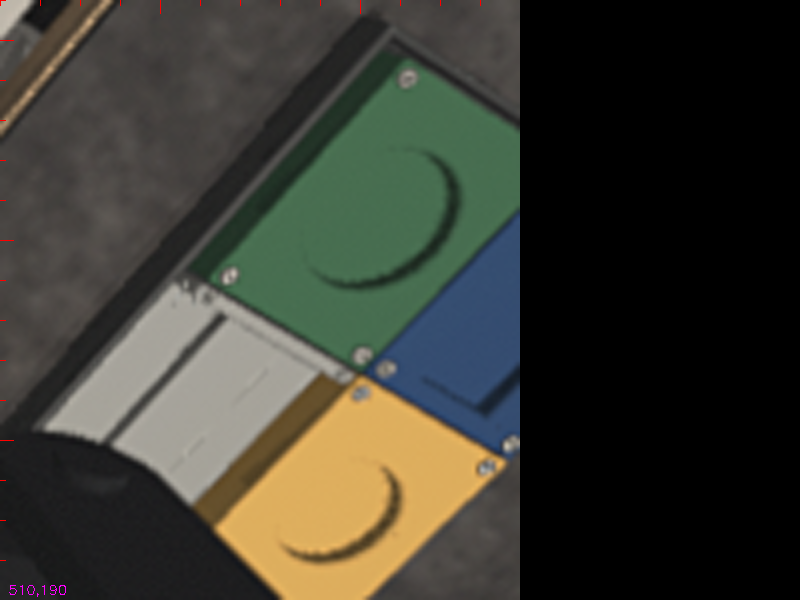

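```bash
python3 - <<'E'
from rig import r
from h import *
goto(r.read_state(),(.5186,.2512,.08),97.2)
E
```

```text
shift [151.7 -62.5 190.3] turn 23.4
```

Request:
{"op": "step_arm", "data": {
  "commands": [
    [[152, -62, 190], 23.4],
    [[152, -62, 190], 23.4],
    [[152, -62, 190], 23.4],
    [[152, -62, 190], 23.4],
    [[152, -62, 190], 23.4],
    [[152, -62, 190], 23.4],
    [[152, -62, 190], 23.4],
    [[152, -62, 190], 23.4],
    [[152, -62, 190], 23.4]
  ]
}}

```text
clock: 2.72
tcp_pos: [0.5195, 0.2507, 0.0807]
tcp_rot: [0.998, 0.062, -0.0, 0.0]
ft_force: [-0.1, -0.4, 1.7]
opening: 0.0855
finger_force: 0.0
```

```bash
python3 - <<'E'
from rig import r
from h import *
c=shoot(r,"wrist","w2"); s=r.read_state(); print(s["tcp_pos"],yaw(s["tcp_rot"]),s["clock"])
E
```

```text
[0.52019496 0.2507457  0.08220408] (np.float64(7.106990905880096), np.float64(-82.8929310980408)) 2.7667
```

View pics/w2.png

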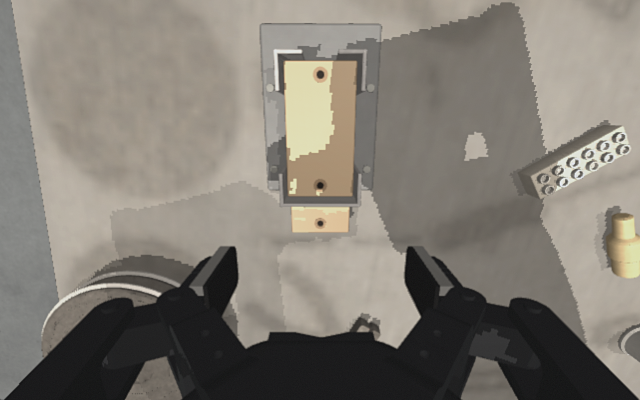

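```bash
python3 - <<'E'
from rig import r
from h import *
c=ld("w2");P=p2w(c,[(291.5,232),(349.5,232)],.022)[:,:2];print(P,np.linalg.norm(P[0]-P[1]))
s=r.read_state();m=P.mean(0);print(s["tcp_pos"],s["clock"])
goto(s,(m[0]+.0139,m[1]+.0017,.010),97.2)
E
```

```text
[[0.50246466 0.27184201]
 [0.50803431 0.22768917]] 0.04450275249318489
[0.52019496 0.2507457  0.08220408] 2.7667
shift [-1.1 -0.8 72.2] turn -0.1
```

Request:
{"op": "step_arm", "data": {
  "commands": [
    [[0, -0.5, 40], 0],
    [[0, -0.5, 60], 0],
    [[0, -0.5, 70], 0],
    [[0, -0.5, 70], 0]
  ]
}}

```text
clock: 3.1
tcp_pos: [0.5184, 0.2503, 0.0102]
tcp_rot: [0.998, 0.062, -0.0, 0.0]
ft_force: [-1.4, -0.3, -0.4]
opening: 0.0855
finger_force: 0.0
```

Request:
{"op": "step_arm", "data": {
  "commands": [
    [[0, 0, 0], 0],
    [[0, 0, 0], 0],
    [[0, 0, 0], 0],
    [[0, 0, 0], 0],
    [[0, 0, 0], 0],
    [[0, 0, 0], 0],
    [[0, 0, 0], 0],
    [[0, 0, 0], 0]
  ],
  "hand": 1,
  "force": 40
}}

```text
clock: 3.77
tcp_pos: [0.5209, 0.2518, 0.0128]
tcp_rot: [0.998, 0.062, 0.002, -0.0]
ft_force: [-0.7, -0.4, 5.9]
opening: 0.0427
finger_force: 40.8
```

Request:
{"op": "step_arm", "data": {
  "commands": [
    [[-5, 0, -1], 0],
    [[-15, 0, -2], 0],
    [[-28, 0, -2], 0],
    [[-41, 0, -2], 0],
    [[-54, 0, -2], 0],
    [[-66, 0, -2], 0],
    [[-70, 0, -2], 0],
    [[-70, 0, -2], 0]
  ]
}}

```text
clock: 4.43
tcp_pos: [0.4484, 0.2425, 0.0124]
tcp_rot: [0.998, 0.062, -0.001, 0.0]
ft_force: [-1.8, 0.1, 1.6]
opening: 0.0428
finger_force: 41.2
```

```bash
python3 - <<'E'
from rig import r
from h import *
c=shoot(r,"wrist","w3"); shoot(r,"side","sd3"); s=r.read_state(); print(s["tcp_pos"],yaw(s["tcp_rot"]),s["clock"],s["opening"],s["ft_force"])
a=cv2.imread("pics/w3.png")[120:400,170:470]; b=cv2.imread("pics/sd3.png")[130:380,190:450]
o=np.zeros((560,800,3),np.uint8); o[:560//2*1,:300]=a[:280]; o[:500,300:800]=cv2.resize(b,(500,500))[:, :500]; cv2.imwrite("pics/m3.png",o)
E
```

```text
[0.44948206 0.24261756 0.01248603] (np.float64(7.0936188589050415), np.float64(-82.90638176116138)) 4.5333 0.04280707779257576 [-2.12016197 -0.22530431  2.49322488]
```

View pics/m3.png

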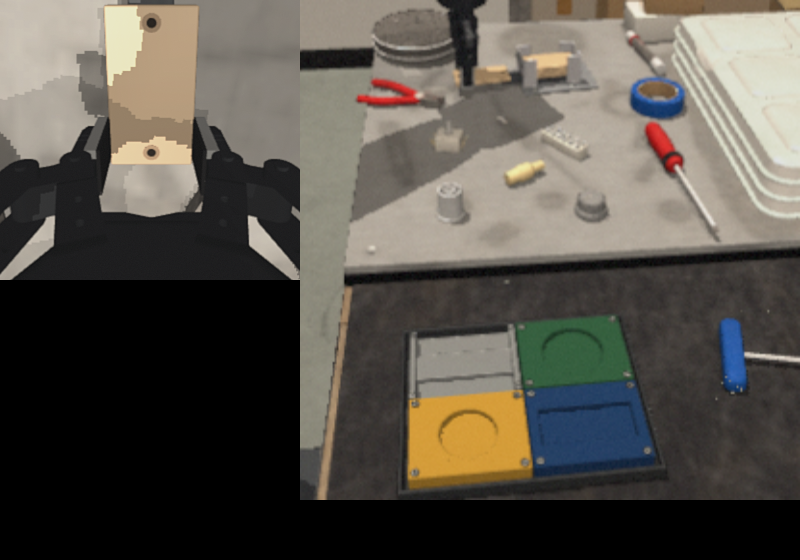

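Request:
{"op": "step_arm", "data": {
  "commands": [
    [[0, 0, -20], 0],
    [[0, 0, -50], 0],
    [[-10, 30, -85], 0],
    [[-44, 357, -240], 0],
    [[-44, 357, -240], 0],
    [[-44, 357, -240], 0],
    [[-44, 357, -240], 0],
    [[-44, 357, -240], 0],
    [[-44, 357, -240], 0],
    [[-44, 357, -240], 0],
    [[-44, 357, -240], 0],
    [[-44, 357, -240], 0],
    [[-44, 357, -240], 0],
    [[-44, 357, -240], 0],
    [[-44, 357, -240], 0]
  ]
}}

```text
clock: 5.78
tcp_pos: [0.45, -0.1169, 0.2515]
tcp_rot: [0.998, 0.061, -0.001, -0.001]
ft_force: [-0.2, -0.2, -1.0]
opening: 0.0428
finger_force: 41.0
```

```bash
python3 - <<'E'
from rig import r
from h import *
c=shoot(r,"wrist","w4"); s=r.read_state(); print(s["tcp_pos"],yaw(s["tcp_rot"]),s["clock"],s["opening"],s["ft_force"])
c3=ld("w3"); P=p2w(c3,[(277,283),(365,283),(274,126),(368,126)],.022); t=np.array([.44948206,.24261756,.0125])
a=np.radians(7.09); e=np.array([np.cos(a),np.sin(a),0]);f=np.array([np.sin(a),-np.cos(a),0])
print("tile corners in tool", ((P-t)@np.c_[e,f]*1e3).round(1))
E
```

```text
[ 0.44985759 -0.11630711  0.25106313] (np.float64(7.120207953014777), np.float64(-82.879937335933)) 5.8333 0.042529786914192035 [ 0.55032771  0.30460986 -0.28652819]
tile corners in tool [[-15.7 -24. ]
 [-15.6  23.3]
 [ 66.1 -21.8]
 [ 66.2  20.9]]
```

View pics/w4.png

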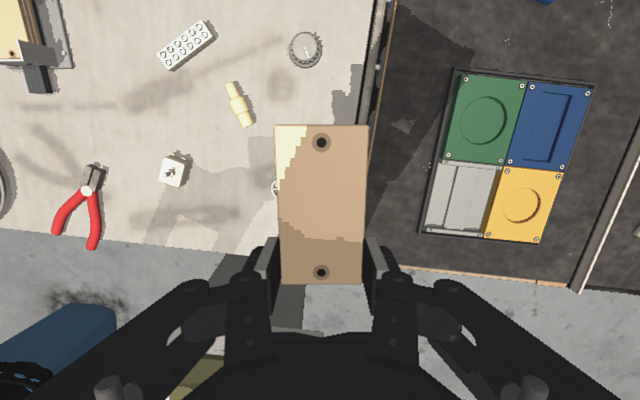

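```bash
python3 - <<'E'
from h import *
im=cv2.imread("pics/w4.png"); c=ld("w4"); h=cv2.cvtColor(im,cv2.COLOR_BGR2HSV); roi=np.zeros(h.shape[:2],np.uint8); roi[60:255,410:605]=255
for n,lo,hi in [("green",(60,80,40),(85,255,255)),("blue",(100,110,50),(125,255,255)),("yellow",(15,120,100),(30,255,255))]:
    m=cv2.inRange(h,lo,hi)&roi; m=cv2.morphologyEx(m,cv2.MORPH_CLOSE,np.ones((5,5)))
    k=max(cv2.findContours(m,0,1)[0],key=cv2.contourArea)[:,0]
    P=p2w(c,cv2.convexHull(k)[:,0],.018)[:,:2]*1000
    q=cv2.minAreaRect(P.astype(np.float32)); print(n,[np.round(x,1) for x in q])
E
```

```text
green [array([ 538.9, -312.3]), array([103.2,  87.1]), np.float64(1.1)]
blue [array([ 540.7, -397.7]), array([103.6,  82.9]), np.float64(1.1)]
yellow [array([ 434.8, -396.2]), array([106. ,  90.3]), np.float64(1.0)]
```

```bash
python3 - <<'E'
from rig import r
from h import *
s=r.read_state(); print(s["tcp_pos"])
goto(s,(.4088,-.3174,.045),91.1)
E
```

```text
[ 0.44985759 -0.11630711  0.25106313]
shift [-65.3 194.7 205.9] turn 6.0
```

Request:
{"op": "step_arm", "data": {
  "commands": [
    [[-65, 195, 80], 6],
    [[-65, 195, 80], 6],
    [[-65, 195, 80], 6],
    [[-65, 195, 80], 6],
    [[-65, 195, 80], 6],
    [[-65, 195, 80], 6],
    [[-65, 195, 206], 6],
    [[-65, 195, 206], 6],
    [[-65, 195, 206], 6],
    [[-65, 195, 206], 6],
    [[-65, 195, 206], 6],
    [[-65, 195, 206], 6]
  ]
}}

```text
clock: 6.83
tcp_pos: [0.4111, -0.3184, 0.0478]
tcp_rot: [1.0, 0.01, 0.001, 0.001]
ft_force: [-0.6, -0.0, -1.0]
opening: 0.0426
finger_force: 41.1
```

```bash
python3 - <<'E'
from rig import r
from h import *
c=shoot(r,"wrist","w5"); s=r.read_state(); print(s["tcp_pos"],yaw(s["tcp_rot"]),s["clock"],s["opening"],s["ft_force"])
mosaic("w5","m5",[(190,590,30,330)],2)
E
```

```text
[ 0.41180115 -0.31937595  0.04918319] (np.float64(1.162164973528296), np.float64(-88.83843737371355)) 6.8833 0.04217508898428627 [ 1.10358321 -0.17504029  0.91937151]
```

View pics/m5.png

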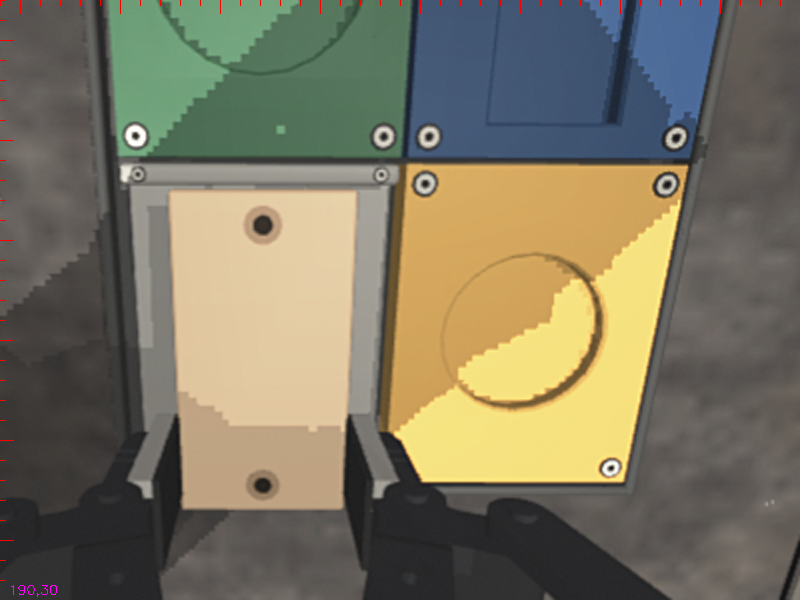

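```bash
python3 - <<'E'
from rig import r
from h import *
c=ld("w5"); f=lambda pts,z=.018:p2w(c,[(190+a/2,30+b/2) for a,b in pts],z)[:,:2]*1000
g=f([(138,174),(382,174)]);print("gray screws",g.round(1),g.mean(0))
print("gn",f([(135,135),(384,135)]).round(1))
y=f([(425,183),(666,184),(610,468)]);print("yel",y.round(1),((y[0]+y[2])/2).round(1))
b=f([(429,135),(676,137)]);print("blu",b.round(1))
w=f([(260,184),(260,162)]);print("wall inner,outer",w.round(1))
s=r.read_state(); z=s["tcp_pos"][2]+.0096
t=f([(170,191),(357,191),(343,509),(183,509)],z);print("tile",t.round(1),t.mean(0).round(1),"tcp",s["tcp_pos"])
E
```

```text
gray screws [[ 481.1 -280.2]
 [ 482.6 -351.6]] [ 481.85238601 -315.93367067]
gn [[ 491.9 -279.8]
 [ 493.4 -351.3]]
yel [[ 480.3 -364.5]
 [ 481.6 -435.5]
 [ 388.1 -437.2]] [ 434.2 -400.8]
blu [[ 493.7 -364.3]
 [ 494.7 -435.5]]
wall inner,outer [[ 479.  -316. ]
 [ 485.2 -315.9]]
tile [[ 478.1 -295.8]
 [ 479.  -338. ]
 [ 396.9 -339.9]
 [ 396.  -297.3]] [ 437.5 -317.7] tcp [ 0.41180115 -0.31937595  0.04918319]
```

Request:
{"op": "step_arm", "data": {
  "commands": [
    [[0, 0, 0], 0],
    [[0, 0, 0], 0],
    [[0, 0, 0], 0]
  ]
}}

```text
clock: 7.13
tcp_pos: [0.4109, -0.3195, 0.0485]
tcp_rot: [1.0, 0.01, 0.001, 0.001]
ft_force: [0.6, -0.4, -0.1]
opening: 0.0424
finger_force: 41.1
```

```bash
python3 - <<'E'
from rig import r
from h import *
s=r.read_state(); print(s["tcp_pos"]*1000)
goto(s,(.4075,-.3182,.0085),91.1)
E
```

```text
[ 410.91728954 -319.52193799   48.48037073]
shift [-3.5 -1.5 40. ] turn -0.0
```

Request:
{"op": "step_arm", "data": {
  "commands": [
    [[-3.5, -1.5, 20], 0],
    [[-3.5, -1.5, 34], 0],
    [[-3.5, -1.5, 36], 0],
    [[-3.5, -1.5, 37.5], 0],
    [[-3.5, -1.5, 39], 0],
    [[-3.5, -1.5, 39], 0],
    [[-3.5, -1.5, 39], 0]
  ]
}}

```text
clock: 7.72
tcp_pos: [0.407, -0.3179, 0.0089]
tcp_rot: [1.0, 0.009, 0.001, 0.001]
ft_force: [-0.8, 1.2, 5.0]
opening: 0.0425
finger_force: 41.6
```

```bash
python3 - <<'E'
from rig import r
s=r.read_state(); print(s["tcp_pos"]*1000,s["ft_force"])
E
```

```text
[ 407.03067033 -317.91847923    8.87266359] [-0.75987928  1.22885044  5.00666484]
```

Request:
{"op": "step_arm", "data": {
  "commands": [
    [[0, 0, 0], 0],
    [[0, 0, 0], 0],
    [[0, 0, 0], 0],
    [[0, 0, 0], 0]
  ],
  "hand": -0.3
}}

```text
clock: 8.05
tcp_pos: [0.4064, -0.3173, 0.0074]
tcp_rot: [1.0, 0.009, 0.0, 0.0]
ft_force: [-0.6, -0.6, 0.3]
opening: 0.0556
finger_force: 0.0
```

Request:
{"op": "step_arm", "data": {
  "commands": [
    [[0, 0, -15], 0],
    [[0, 0, -45], 0],
    [[0, 0, -85], 0],
    [[0, 0, -125], 0],
    [[0, 0, -150], 0],
    [[0, 0, -150], 0]
  ]
}}

```text
clock: 8.55
tcp_pos: [0.4093, -0.3201, 0.165]
tcp_rot: [1.0, 0.009, 0.005, 0.005]
ft_force: [0.3, 0.8, 1.0]
opening: 0.0561
finger_force: 0.0
```

```bash
python3 - <<'E'
from rig import r
from h import *
c=shoot(r,"wrist","w6"); s=r.read_state(); print(s["tcp_pos"],yaw(s["tcp_rot"]),s["clock"],s["opening"])
mosaic("w6","m6",[(200,520,60,280)],2.5 if 0 else 2)
im=cv2.imread("pics/w6.png"); h=cv2.cvtColor(im,cv2.COLOR_BGR2HSV)
E
```

```text
[ 0.40811744 -0.31897422  0.16160863] (np.float64(1.0890922773050047), np.float64(-88.91285979313508)) 8.6 0.05524740982296263
```

View pics/m6.png

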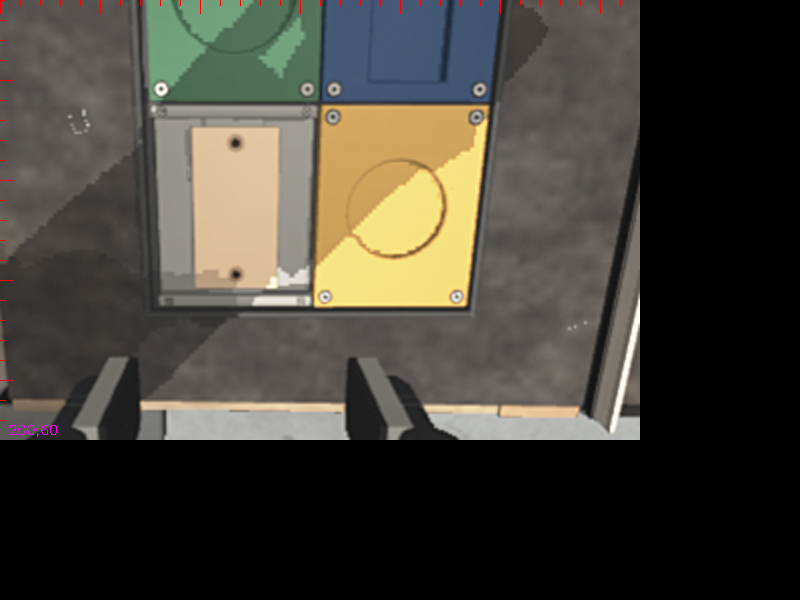

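```bash
python3 - <<'E'
from rig import r
from h import *
c=ld("w6"); f=lambda pts,z=.018:p2w(c,[(200+a/2,60+b/2) for a,b in pts],z)[:,:2]*1000
print("tile",f([(192,127),(280,127),(193,288),(278,288)]).mean(0))
print("gray",f([(161,112),(307,113),(168,300),(303,300)]).mean(0)); y=f([(333,117),(477,117),(325,297),(457,296)]);print("yel",y.mean(0),y.round(1))
print("bl/gr screws",f([(161,89),(307,89),(334,89),(479,89)]).round(1))
for n,box in(("w4",(155,190,145,195)),("w1",(325,365,155,200))):
    c=ld(n); im=cv2.imread(f"pics/{n}.png"); h=cv2.cvtColor(im,cv2.COLOR_BGR2HSV); u0,u1,v0,v1=box; roi=np.zeros(h.shape[:2],np.uint8); roi[v0:v1,u0:u1]=255
    m=cv2.inRange(h,(0,0,222),(180,22,255))&roi; k=max(cv2.findContours(m,0,1)[0],key=cv2.contourArea)[:,0]
    print(n,[np.round(q,1) for q in cv2.minAreaRect((p2w(c,cv2.convexHull(k)[:,0],.02)[:,:2]*1000).astype(np.float32))])
s=r.read_state(); print(s["tcp_pos"]); goto(s,(.4229,.0831,.10),76.1)
E
```

```text
tile [ 432.44974034 -317.33590531]
gray [ 432.50933868 -316.86998684]
yel [ 433.97226425 -401.00101473] [[ 479.8 -364.5]
 [ 481.3 -435.9]
 [ 386.5 -366.2]
 [ 388.3 -437.5]]
bl/gr screws [[ 491.3 -280. ]
 [ 492.7 -351. ]
 [ 493.  -364.2]
 [ 494.4 -435.1]]
w4 [array([413.9,  89.2]), array([33.5, 53.2]), np.float64(75.9)]
w1 [array([422.5,  84. ]), array([27.8, 32.2]), np.float64(76.2)]
[ 0.40811744 -0.31897422  0.16160863]
shift [  22.1 -402.1   59.4] turn 15.0
```

Request:
{"op": "step_arm", "data": {
  "commands": [
    [[22, -402, 0], 15],
    [[22, -402, 0], 15],
    [[22, -402, 0], 15],
    [[22, -402, 0], 15],
    [[22, -402, 0], 15],
    [[22, -402, 0], 15],
    [[22, -402, 0], 15],
    [[22, -402, 40], 15],
    [[22, -402, 80], 15],
    [[22, -402, 80], 15],
    [[22, -402, 80], 15],
    [[22, -402, 80], 15],
    [[22, -402, 80], 15],
    [[22, -402, 80], 15]
  ],
  "hand": -1
}}

```text
clock: 9.77
tcp_pos: [0.4207, 0.0846, 0.0773]
tcp_rot: [0.993, -0.121, -0.0, 0.0]
ft_force: [0.0, 0.1, -0.2]
opening: 0.0856
finger_force: 0.0
```

```bash
python3 - <<'E'
from rig import r
from h import *
c=shoot(r,"wrist","w7"); s=r.read_state(); print(s["tcp_pos"],yaw(s["tcp_rot"]),s["clock"],s["opening"])
print(w2p(c,[.4227,.0835,.02]))
im=cv2.imread("pics/w7.png"); h=cv2.cvtColor(im,cv2.COLOR_BGR2HSV); roi=np.zeros(h.shape[:2],np.uint8); roi[190:330,250:400]=255
m=cv2.inRange(h,(0,0,215),(180,25,255))&roi; m=cv2.morphologyEx(m,cv2.MORPH_OPEN,np.ones((3,3)));k=max(cv2.findContours(m,0,1)[0],key=cv2.contourArea)[:,0]
print(cv2.boundingRect(k),[np.round(q,1) for q in cv2.minAreaRect((p2w(c,cv2.convexHull(k)[:,0],.02)[:,:2]*1000).astype(np.float32))])
goto(s,(.4227,.0835,.007),76.1)
E
```

```text
[0.4212647  0.08436824 0.07799073] (np.float64(-13.976666267486731), np.float64(-103.97666072448652)) 9.8167 0.08539568244329432
[[322.33498452 212.01838214]]
(304, 191, 37, 41) [array([423.2,  83.6]), array([27.3, 31.5]), np.float64(76.1)]
shift [ 1.5  0.5 71. ] turn -0.1
```

Request:
{"op": "step_arm", "data": {
  "commands": [
    [[2, 0.5, 35], 0],
    [[2, 0.5, 60], 0],
    [[2, 0.5, 70], 0],
    [[2, 0.5, 71], 0]
  ]
}}

```text
clock: 10.15
tcp_pos: [0.421, 0.0831, 0.0048]
tcp_rot: [0.993, -0.122, -0.002, 0.0]
ft_force: [-0.3, -1.1, -0.4]
opening: 0.0857
finger_force: 0.0
```

Request:
{"op": "step_arm", "data": {
  "commands": [
    [[0, 0, 0], 0],
    [[0, 0, 0], 0],
    [[0, 0, 0], 0],
    [[0, 0, 0], 0],
    [[0, 0, 0], 0],
    [[0, 0, 0], 0],
    [[0, 0, 0], 0],
    [[0, 0, 0], 0],
    [[0, 0, 0], 0]
  ],
  "hand": 1
}}

```text
clock: 10.9
tcp_pos: [0.4238, 0.0843, 0.0078]
tcp_rot: [0.993, -0.121, 0.001, -0.0]
ft_force: [-1.0, -1.1, 6.9]
opening: 0.0287
finger_force: 41.2
```

Request:
{"op": "step_arm", "data": {
  "commands": [
    [[0, 0, -15], 0],
    [[0, 0, -50], 0],
    [[0, 0, -90], 0],
    [[0, 0, -100], 0],
    [[0, 0, -100], 0]
  ]
}}

```text
clock: 11.32
tcp_pos: [0.4254, 0.0845, 0.1106]
tcp_rot: [0.993, -0.121, 0.004, -0.001]
ft_force: [0.5, -0.1, -0.6]
opening: 0.0285
finger_force: 40.3
```

```bash
python3 - <<'E'
from rig import r
from h import *
s=r.read_state(); print(s["tcp_pos"],yaw(s["tcp_rot"]),s["clock"],s["opening"])
c=shoot(r,"wrist","w8"); im=cv2.imread("pics/w8.png"); h=cv2.cvtColor(im,cv2.COLOR_BGR2HSV); roi=np.zeros(h.shape[:2],np.uint8); roi[200:330,270:370]=255
m=cv2.inRange(h,(0,0,190),(180,40,255))&roi; k=max(cv2.findContours(m,0,1)[0],key=cv2.contourArea)[:,0]; print(cv2.boundingRect(k))
T=np.eye(4);T[:3,:3]=R.from_quat(s["tcp_rot"]).as_matrix();T[:3,3]=s["tcp_pos"]
P=p2w(c,cv2.convexHull(k)[:,0],s["tcp_pos"][2]+.014); Q=(P-T[:3,3])@T[:3,:3]*1000; print(Q.min(0),Q.max(0))
goto(s,(.4325,-.3172,.10),91.1)
E
```

```text
[0.42539071 0.08450294 0.11055436] (np.float64(-13.907621014565489), np.float64(-103.90631062886843)) 11.3167 0.028514241148826298
(297, 233, 50, 22)
[  4.81858417 -12.24141474 -13.95366335] [ 16.23996527  11.88312078 -13.83735385]
shift [103.4 388.2  10.3] turn -15.0
```

Request:
{"op": "step_arm", "data": {
  "commands": [
    [[103, 388, 0], -15],
    [[103, 388, 0], -15],
    [[103, 388, 0], -15],
    [[103, 388, 0], -15],
    [[103, 388, 0], -15],
    [[103, 388, 0], -15],
    [[103, 388, 0], -15],
    [[103, 388, 0], -15],
    [[103, 388, 0], -15],
    [[103, 388, 20], -15],
    [[103, 388, 45], -15],
    [[103, 388, 45], -15],
    [[103, 388, 45], -15],
    [[103, 388, 45], -15]
  ]
}}

```text
clock: 12.53
tcp_pos: [0.4283, -0.3158, 0.0599]
tcp_rot: [1.0, 0.01, -0.001, -0.001]
ft_force: [-0.3, -0.9, -0.2]
opening: 0.0293
finger_force: 40.4
```

```bash
python3 - <<'E'
from rig import r
from h import *
s=r.read_state(); print(s["tcp_pos"],yaw(s["tcp_rot"]),s["clock"],s["opening"])
goto(s,(.4331,-.3172,.026),91.1)
E
```

```text
[ 0.42828916 -0.31581801  0.05986042] (np.float64(1.1152836021730277), np.float64(-88.88503339444917)) 12.5333 0.029288859123668826
shift [ 4.9  1.6 33.8] turn 0.0
```

Request:
{"op": "step_arm", "data": {
  "commands": [
    [[4.5, 1.5, 14], 0],
    [[4.5, 1.5, 24], 0],
    [[4.5, 1.5, 26], 0],
    [[4.5, 1.5, 26], 0],
    [[4.5, 1.5, 26], 0]
  ]
}}

```text
clock: 12.95
tcp_pos: [0.4338, -0.3182, 0.0357]
tcp_rot: [1.0, 0.01, 0.0, 0.0]
ft_force: [0.4, -0.2, -1.2]
opening: 0.0288
finger_force: 40.4
```

```bash
python3 - <<'E'
from rig import r
from h import *
s=r.read_state(); print(s["tcp_pos"],yaw(s["tcp_rot"]),s["clock"],s["ft_force"])
goto(s,(.4331,-.3172,.026),91.1)
E
```

```text
[ 0.43376947 -0.31818731  0.03572706] (np.float64(1.130560159773501), np.float64(-88.86944203541796)) 12.95 [ 0.38008249 -0.2073118  -1.1580007 ]
shift [-0.7 -1.   9.7] turn 0.0
```

Request:
{"op": "step_arm", "data": {
  "commands": [
    [[-0.7, -0.8, 6], 0],
    [[-0.7, -0.8, 8], 0],
    [[-0.7, -0.8, 9], 0],
    [[-0.7, -0.8, 9.5], 0],
    [[-0.7, -0.8, 9.5], 0],
    [[-0.7, -0.8, 9.5], 0]
  ]
}}

```text
clock: 13.45
tcp_pos: [0.4331, -0.318, 0.026]
tcp_rot: [1.0, 0.009, 0.0, 0.0]
ft_force: [-0.5, -0.4, -0.5]
opening: 0.0291
finger_force: 40.4
```

Not touching yet; ease down further.

Request:
{"op": "step_arm", "data": {
  "commands": [
    [[0, -0.5, 0.5], 0],
    [[0, -0.5, 1], 0],
    [[0, -0.5, 1.5], 0],
    [[0, -0.5, 1.5], 0]
  ]
}}

```text
clock: 13.78
tcp_pos: [0.4331, -0.318, 0.0258]
tcp_rot: [1.0, 0.01, -0.0, 0.0]
ft_force: [-4.2, 1.8, 8.1]
opening: 0.0293
finger_force: 41.4
```

Request:
{"op": "step_arm", "data": {
  "commands": [
    [[0, 0, -1], 0],
    [[0, 0, -1], 0],
    [[0, 0, -1], 0],
    [[0, 0, -1], 0],
    [[0, 0, -1], 0]
  ],
  "hand": -0.4
}}

```text
clock: 14.2
tcp_pos: [0.4328, -0.3172, 0.0251]
tcp_rot: [1.0, 0.009, -0.0, -0.0]
ft_force: [0.3, 0.1, 0.2]
opening: 0.0598
finger_force: 0.0
```

Request:
{"op": "step_arm", "data": {
  "commands": [
    [[0, 0, -10], 0],
    [[0, 0, -30], 0],
    [[0, 0, -65], 0],
    [[0, 0, -105], 0],
    [[0, 0, -130], 0],
    [[0, 0, -130], 0]
  ]
}}

```text
clock: 14.7
tcp_pos: [0.4362, -0.3202, 0.1638]
tcp_rot: [1.0, 0.009, 0.005, 0.005]
ft_force: [-0.1, -0.4, 0.3]
opening: 0.0597
finger_force: 0.0
```

```bash
python3 - <<'E'
from rig import r
from h import *
c=shoot(r,"wrist","w9"); s=r.read_state(); print(s["tcp_pos"],yaw(s["tcp_rot"]),s["clock"],s["opening"])
mosaic("w9","m9",[(240,420,110,300)],3)
print(w2p(c,[[.4325,-.3172,.018],[.4325,-.3172,.056]]))
goto(s,(.5952,-.0784,.10),None)
E
```

```text
[ 0.43498653 -0.31913788  0.16049933] (np.float64(1.0892747136215115), np.float64(-88.91302666545424)) 14.75 0.059909732548309697
[[317.27760805 190.87941969]
 [317.11647424 201.15763336]]
shift [ 164.4 -238.    60.1] turn 0
```

View pics/m9.png

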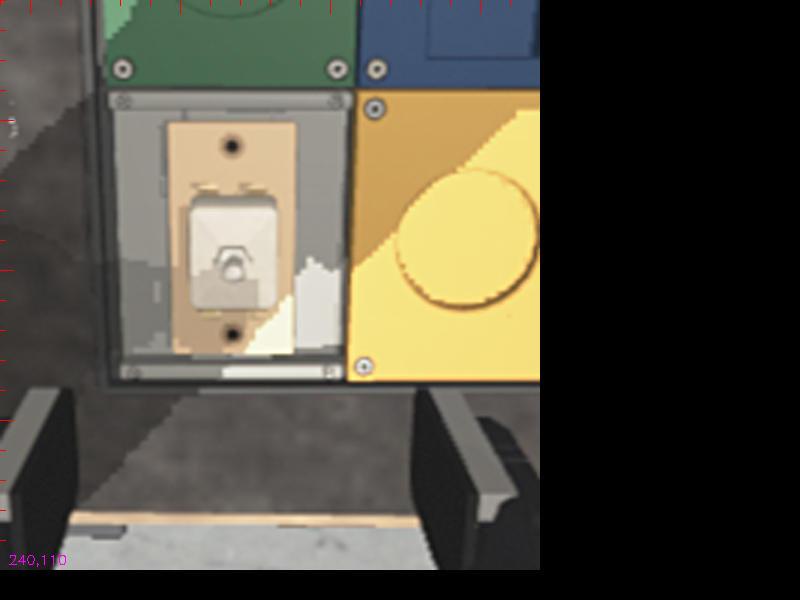

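Request:
{"op": "step_arm", "data": {
  "commands": [
    [[164, -238, 0], 0],
    [[164, -238, 0], 0],
    [[164, -238, 0], 0],
    [[164, -238, 0], 0],
    [[164, -238, 30], 0],
    [[164, -238, 65], 0],
    [[164, -238, 65], 0],
    [[164, -238, 65], 0],
    [[164, -238, 65], 0],
    [[164, -238, 65], 0]
  ],
  "hand": -1
}}

```text
clock: 15.58
tcp_pos: [0.5912, -0.0758, 0.0886]
tcp_rot: [1.0, 0.01, -0.002, -0.0]
ft_force: [0.3, -0.5, -0.1]
opening: 0.0856
finger_force: 0.0
```

```bash
python3 - <<'E'
from rig import r
from h import *
s=r.read_state(); print(s["tcp_pos"],yaw(s["tcp_rot"]),s["clock"])
c=shoot(r,"wrist","w10"); print(w2p(c,[.5952,-.0784,.024]),p2w(ld("w4"),(306,48),.024))
g=cv2.medianBlur(cv2.cvtColor(cv2.imread("pics/w10.png"),cv2.COLOR_BGR2GRAY)[140:300,230:410],3)
H=cv2.HoughCircles(g,cv2.HOUGH_GRADIENT,1,10,param1=80,param2=15,minRadius=20,maxRadius=40)
for x,y,q in H[0][:4]: print(x+230,y+140,q,p2w(c,(x+230,y+140),.024)[0].round(4))
goto(s,(.5952,-.0784,.007))
E
```

```text
[ 0.59121981 -0.0758351   0.08862589] (np.float64(1.1685489857142572), np.float64(-88.83152423514075)) 15.5833
[[325.06563703 206.64326258]] [[ 0.59340448 -0.08047562  0.024     ]]
324.5 199.5 24.3 [ 0.6009 -0.0778  0.024 ]
324.5 212.5 30.5 [ 0.5904 -0.0781  0.024 ]
333.5 206.5 23.9 [ 0.5955 -0.0849  0.024 ]
314.5 206.5 27.1 [ 0.5951 -0.0703  0.024 ]
shift [ 4.2  2.7 81.6] turn 0
```

Request:
{"op": "step_arm", "data": {
  "commands": [
    [[3, 2, 40], 0],
    [[3, 2, 65], 0],
    [[3, 2, 79], 0],
    [[3, 2, 79], 0],
    [[3, 2, 79], 0]
  ]
}}

```text
clock: 16.05
tcp_pos: [0.5952, -0.0792, 0.0117]
tcp_rot: [1.0, 0.009, -0.0, 0.0]
ft_force: [1.0, 0.1, 0.3]
opening: 0.0852
finger_force: 0.0
```

Request:
{"op": "step_arm", "data": {
  "commands": [
    [[0, 0, 0], 0],
    [[0, 0, 0], 0],
    [[0, 0, 0], 0],
    [[0, 0, 0], 0],
    [[0, 0, 0], 0],
    [[0, 0, 0], 0],
    [[0, 0, 0], 0],
    [[0, 0, 0], 0]
  ],
  "hand": 1,
  "force": 30
}}

```text
clock: 16.72
tcp_pos: [0.5963, -0.0784, 0.0128]
tcp_rot: [1.0, 0.01, 0.001, 0.0]
ft_force: [-1.6, 0.3, 6.1]
opening: 0.0307
finger_force: 28.9
```

Request:
{"op": "step_arm", "data": {
  "commands": [
    [[0, 0, -15], 0],
    [[0, 0, -50], 0],
    [[0, 0, -80], 0],
    [[0, 0, -80], 0]
  ]
}}

```text
clock: 17.05
tcp_pos: [0.5999, -0.079, 0.0987]
tcp_rot: [1.0, 0.01, 0.006, 0.001]
ft_force: [2.3, -1.0, 1.9]
opening: 0.0309
finger_force: 28.2
```

```bash
python3 - <<'E'
from rig import r
from h import *
s=r.read_state(); print(s["tcp_pos"],yaw(s["tcp_rot"]),s["clock"])
goto(s,(.5387,-.3146,.06),91.1)
E
```

```text
[ 0.5999042  -0.07904039  0.09868187] (np.float64(1.09960098785359), np.float64(-88.90229870032317)) 17.05
shift [-66.2 234.2  38.6] turn -0.0
```

Request:
{"op": "step_arm", "data": {
  "commands": [
    [[-64, 234, 0], 0],
    [[-64, 234, 0], 0],
    [[-64, 234, 0], 0],
    [[-64, 234, 0], 0],
    [[-64, 234, 0], 0],
    [[-64, 234, 15], 0],
    [[-64, 234, 32], 0],
    [[-64, 234, 32], 0],
    [[-64, 234, 32], 0],
    [[-64, 234, 32], 0]
  ]
}}

```text
clock: 17.88
tcp_pos: [0.5361, -0.3126, 0.0594]
tcp_rot: [1.0, 0.01, -0.0, -0.0]
ft_force: [1.0, 0.0, 0.2]
opening: 0.031
finger_force: 28.3
```

```bash
python3 - <<'E'
from rig import r
from h import *
s=r.read_state(); print(s["tcp_pos"],yaw(s["tcp_rot"]),s["clock"],s["opening"])
goto(s,(.5387,-.3146,.0248),91.1)
E
```

```text
[ 0.53608822 -0.3125839   0.05940735] (np.float64(1.1368264216524442), np.float64(-88.86317654107565)) 17.8833 0.031040572235031833
shift [ 2.6  2.1 34.6] turn 0.0
```

Request:
{"op": "step_arm", "data": {
  "commands": [
    [[1.5, 1, 18], 0],
    [[1.5, 1, 28], 0],
    [[1.5, 1, 31], 0],
    [[1.5, 1, 32], 0],
    [[1.5, 1, 33], 0],
    [[1.5, 1, 33], 0]
  ]
}}

```text
clock: 18.38
tcp_pos: [0.5378, -0.3142, 0.0269]
tcp_rot: [1.0, 0.01, 0.0, 0.0]
ft_force: [-0.7, -0.2, -0.4]
opening: 0.031
finger_force: 28.3
```

Request:
{"op": "step_arm", "data": {
  "commands": [
    [[0.7, 0.3, 1], 0],
    [[0.7, 0.3, 2], 0],
    [[0.7, 0.3, 2.7], 0],
    [[0.7, 0.3, 3.2], 0],
    [[0.7, 0.3, 3.2], 0]
  ]
}}

```text
clock: 18.8
tcp_pos: [0.5387, -0.315, 0.0248]
tcp_rot: [1.0, 0.009, 0.0, 0.0]
ft_force: [-1.4, 2.7, 6.4]
opening: 0.031
finger_force: 29.9
```

Request:
{"op": "step_arm", "data": {
  "commands": [
    [[0, 0, -0.5], 0],
    [[0, 0, -0.5], 0],
    [[0, 0, -0.5], 0],
    [[0, 0, -0.5], 0]
  ],
  "hand": -0.25
}}

```text
clock: 19.13
tcp_pos: [0.5379, -0.3146, 0.0233]
tcp_rot: [1.0, 0.009, -0.0, -0.0]
ft_force: [-0.3, 0.2, -0.7]
opening: 0.0533
finger_force: 0.0
```

Request:
{"op": "step_arm", "data": {
  "commands": [
    [[0, 0, -10], 0],
    [[0, 0, -40], 0],
    [[0, 0, -75], 0],
    [[-10, -40, -95], 0],
    [[-121, -244, -95], 0],
    [[-121, -244, -95], 0],
    [[-121, -244, -95], 0],
    [[-121, -244, -95], 0],
    [[-121, -244, -85], 0],
    [[-121, -244, -75], 0],
    [[-121, -244, -75], 0],
    [[-121, -244, -75], 0],
    [[-121, -244, -75], 0]
  ]
}}

```text
clock: 20.22
tcp_pos: [0.4134, -0.0735, 0.0997]
tcp_rot: [1.0, 0.01, 0.001, 0.0]
ft_force: [0.3, 0.6, -0.2]
opening: 0.0534
finger_force: 0.0
```

```bash
python3 - <<'E'
from rig import r
from h import *
s=r.read_state(); print(s["tcp_pos"],yaw(s["tcp_rot"]),s["clock"],s["opening"])
c=shoot(r,"wrist","w11"); print(w2p(c,[.4229,-.0687,.036]))
im=cv2.imread("pics/w11.png"); g=cv2.medianBlur(cv2.cvtColor(im,cv2.COLOR_BGR2GRAY)[140:300,230:410],3)
H=cv2.HoughCircles(g,cv2.HOUGH_GRADIENT,1,6,param1=80,param2=15,minRadius=12,maxRadius=40)
for x,y,q in H[0][:5]: print(x+230,y+140,q,p2w(c,(x+230,y+140),.036)[0].round(4))
mosaic("w11","m11",[(240,400,130,280)],4)
goto(s,(.4229,-.0687,.015))
E
```

```text
[ 0.41337598 -0.07347256  0.09969538] (np.float64(1.0996889723822885), np.float64(-88.90041457041261)) 20.2167 0.053428082481508515
[[315.49313918 200.34847433]]
314.5 195.5 22.4 [ 0.4267 -0.0679  0.036 ]
315.5 189.5 17.4 [ 0.4314 -0.0686  0.036 ]
307.5 198.5 22.3 [ 0.4242 -0.0626  0.036 ]
308.5 191.5 20.7 [ 0.4298 -0.0633  0.036 ]
317.5 207.5 18.5 [ 0.4172 -0.0703  0.036 ]
shift [ 9.5 -4.7 84.7] turn 0
```

View pics/m11.png

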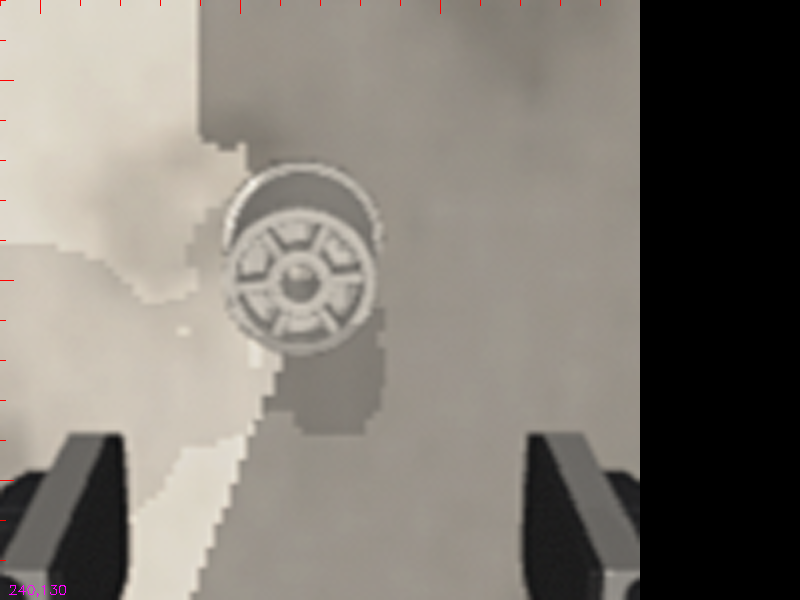

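Request:
{"op": "step_arm", "data": {
  "commands": [
    [[9.5, -4.5, 5], 0],
    [[9.5, -4.5, 45], 0],
    [[9.5, -4.5, 72], 0],
    [[9.5, -4.5, 84], 0],
    [[9.5, -4.5, 84], 0],
    [[9.5, -4.5, 84], 0]
  ]
}}

```text
clock: 20.77
tcp_pos: [0.4225, -0.0692, 0.0147]
tcp_rot: [1.0, 0.009, -0.0, -0.0]
ft_force: [0.4, 0.5, 0.1]
opening: 0.0531
finger_force: 0.0
```

Request:
{"op": "step_arm", "data": {
  "commands": [
    [[0, 0, 0], 0],
    [[0, 0, 0], 0],
    [[0, 0, 0], 0],
    [[0, 0, 0], 0],
    [[0, 0, 0], 0],
    [[0, 0, 0], 0],
    [[0, 0, 0], 0]
  ],
  "hand": 1
}}

```text
clock: 21.35
tcp_pos: [0.4239, -0.0691, 0.0167]
tcp_rot: [1.0, 0.01, 0.002, 0.001]
ft_force: [1.0, -2.0, 6.6]
opening: 0.0337
finger_force: 30.3
```

Request:
{"op": "step_arm", "data": {
  "commands": [
    [[0, 0, -15], 0],
    [[0, 0, -50], 0],
    [[0, 0, -80], 0],
    [[0, 0, -80], 0],
    [[0, 0, -80], 0]
  ]
}}

```text
clock: 21.77
tcp_pos: [0.4235, -0.0686, 0.097]
tcp_rot: [1.0, 0.01, 0.003, 0.001]
ft_force: [-0.6, -0.9, -0.3]
opening: 0.0334
finger_force: 30.0
```

```bash
python3 - <<'E'
from rig import r
from h import *
s=r.read_state(); print(s["tcp_pos"],yaw(s["tcp_rot"]),s["clock"])
goto(s,(.434,-.401,.08),91.1)
E
```

```text
[ 0.42346951 -0.06862376  0.09703241] (np.float64(1.094144026945273), np.float64(-88.90626802050804)) 21.7667
shift [  4.1 332.5  17.5] turn -0.0
```

Request:
{"op": "step_arm", "data": {
  "commands": [
    [[4, 332, -25], 0],
    [[4, 332, -25], 0],
    [[4, 332, -25], 0],
    [[4, 332, -25], 0],
    [[4, 332, -25], 0],
    [[4, 332, -25], 0],
    [[4, 332, -25], 0],
    [[4, 332, -25], 0],
    [[4, 332, -5], 0],
    [[4, 332, 20], 0],
    [[4, 332, 35], 0],
    [[4, 332, 35], 0],
    [[4, 332, 35], 0]
  ]
}}

```text
clock: 22.85
tcp_pos: [0.4308, -0.3986, 0.057]
tcp_rot: [1.0, 0.009, -0.002, -0.002]
ft_force: [1.1, -0.1, 0.9]
opening: 0.0338
finger_force: 30.1
```

```bash
python3 - <<'E'
from rig import r
from h import *
s=r.read_state(); print(s["tcp_pos"],yaw(s["tcp_rot"]),s["clock"],s["opening"])
goto(s,(.434,-.401,.0287),91.1)
E
```

```text
[ 0.43081944 -0.39862724  0.05701232] (np.float64(1.0822066779473871), np.float64(-88.91858369274395)) 22.85 0.03382689906392971
shift [ 3.2  2.5 28.3] turn -0.0
```

Request:
{"op": "step_arm", "data": {
  "commands": [
    [[1, 0.5, 12], 0],
    [[1, 0.5, 22], 0],
    [[1, 0.5, 26], 0],
    [[1, 0.5, 28], 0],
    [[1, 0.5, 29], 0],
    [[1, 0.5, 29], 0]
  ]
}}

```text
clock: 23.35
tcp_pos: [0.4333, -0.4007, 0.0307]
tcp_rot: [1.0, 0.01, 0.0, 0.0]
ft_force: [0.6, -0.7, 0.4]
opening: 0.0338
finger_force: 30.1
```

Request:
{"op": "step_arm", "data": {
  "commands": [
    [[0.5, 0.3, 1], 0],
    [[0.5, 0.3, 2], 0],
    [[0.5, 0.3, 2.6], 0],
    [[0.5, 0.3, 3], 0],
    [[0.5, 0.3, 3], 0]
  ]
}}

```text
clock: 23.77
tcp_pos: [0.434, -0.4013, 0.0287]
tcp_rot: [1.0, 0.009, 0.0, 0.0]
ft_force: [-1.6, 1.3, 4.7]
opening: 0.0335
finger_force: 30.5
```

Request:
{"op": "step_arm", "data": {
  "commands": [
    [[0, 0, -0.5], 0],
    [[0, 0, -0.5], 0],
    [[0, 0, -0.5], 0],
    [[0, 0, -0.5], 0]
  ],
  "hand": -0.3
}}

```text
clock: 24.1
tcp_pos: [0.4336, -0.4009, 0.0279]
tcp_rot: [1.0, 0.009, -0.0, -0.0]
ft_force: [-0.0, -0.0, 0.7]
opening: 0.0553
finger_force: 0.0
```

Request:
{"op": "step_arm", "data": {
  "commands": [
    [[0, 0, -15], 0],
    [[0, 0, -45], 0],
    [[0, 0, -85], 0],
    [[0, 0, -120], 0],
    [[0, 0, -120], 0]
  ]
}}

```text
clock: 24.52
tcp_pos: [0.4371, -0.4046, 0.1574]
tcp_rot: [1.0, 0.009, 0.005, 0.006]
ft_force: [1.0, -0.5, 0.4]
opening: 0.0557
finger_force: 0.0
```

```bash
python3 - <<'E'
from rig import r
from h import *
s=r.read_state(); print(s["tcp_pos"],s["clock"],s["opening"])
goto(s,(.5803,.0656,.10),40.6)
shoot(r,"wrist","w12")
for n,box in(("w4",(150,225,10,80)),):
    c=ld(n); im=cv2.imread(f"pics/{n}.png"); h=cv2.cvtColor(im,cv2.COLOR_BGR2HSV); u0,u1,v0,v1=box; roi=np.zeros(h.shape[:2],np.uint8); roi[v0:v1,u0:u1]=255
    m=cv2.inRange(h,(0,0,215),(180,22,255))&roi; m=cv2.morphologyEx(m,cv2.MORPH_CLOSE,np.ones((5,5))); k=max(cv2.findContours(m,0,1)[0],key=cv2.contourArea)[:,0]
    print(cv2.boundingRect(k),[np.round(q,1) for q in cv2.minAreaRect((p2w(c,cv2.convexHull(k)[:,0],.016)[:,:2]*1000).astype(np.float32))])
E
```

```text
[ 0.43708751 -0.40464016  0.15743471] 24.5167 0.05569195374944932
shift [ 151.6 -468.1   53.7] turn 50.5
(150, 10, 62, 60) [array([591.3,  81. ]), array([56.4, 77.5]), np.float64(39.5)]
```

Request:
{"op": "step_arm", "data": {
  "commands": [
    [[155, -464, 0], 50.5],
    [[155, -464, 0], 50.5],
    [[155, -464, 0], 50.5],
    [[155, -464, 0], 50.5],
    [[155, -464, 0], 50.5],
    [[155, -464, 0], 50.5],
    [[155, -464, 0], 50.5],
    [[155, -464, 0], 50.5],
    [[155, -464, 20], 50.5],
    [[155, -464, 50], 50.5],
    [[155, -464, 50], 50.5],
    [[155, -464, 50], 50.5],
    [[155, -464, 50], 50.5],
    [[155, -464, 50], 50.5],
    [[155, -464, 50], 50.5]
  ]
}}

```text
clock: 25.82
tcp_pos: [0.5786, 0.0665, 0.0961]
tcp_rot: [0.909, -0.417, -0.002, 0.001]
ft_force: [0.1, -0.4, 0.7]
opening: 0.0553
finger_force: 0.0
```

```bash
python3 - <<'E'
from rig import r
from h import *
s=r.read_state(); print(s["tcp_pos"],yaw(s["tcp_rot"]),s["clock"],s["opening"])
c=shoot(r,"wrist","w13"); print(w2p(c,[.5803,.0656,.016]))
im=cv2.imread("pics/w13.png"); h=cv2.cvtColor(im,cv2.COLOR_BGR2HSV)
for vmin in(200,215,230):
    roi=np.zeros(h.shape[:2],np.uint8); roi[120:300,270:370]=255
    m=cv2.inRange(h,(0,0,vmin),(180,18,255))&roi; m=cv2.morphologyEx(m,cv2.MORPH_CLOSE,np.ones((5,5))); k=max(cv2.findContours(m,0,1)[0],key=cv2.contourArea)[:,0]
    print(cv2.boundingRect(k),[np.round(q,1) for q in cv2.minAreaRect((p2w(c,cv2.convexHull(k)[:,0],.016)[:,:2]*1000).astype(np.float32))])
goto(s,(.5803,.0656,.006),40.6)
cv2.imwrite("pics/m13.png",im[100:320,240:400].repeat(2,0).repeat(2,1))
E
```

```text
[0.57864342 0.06652883 0.09606252] (np.float64(-49.294845879491106), np.float64(-139.29449142477307)) 25.8167 0.0552803903180898
[[320.27342603 202.79920576]]
(307, 175, 26, 67) [array([577.2,  70.3]), array([20.4, 57.4]), np.float64(39.4)]
(307, 175, 26, 67) [array([577.2,  70.3]), array([20.4, 57.4]), np.float64(39.4)]
(308, 175, 25, 67) [array([576.9,  70.1]), array([19.6, 57.5]), np.float64(40.0)]
shift [ 2.  -0.9 90.1] turn 0.1
```

Request:
{"op": "step_arm", "data": {
  "commands": [
    [[1, -0.3, 40], 0],
    [[1, -0.3, 70], 0],
    [[1, -0.3, 88], 0],
    [[1, -0.3, 88], 0],
    [[1, -0.3, 88], 0]
  ]
}}

```text
clock: 26.28
tcp_pos: [0.5799, 0.0639, 0.0095]
tcp_rot: [0.908, -0.419, -0.001, 0.001]
ft_force: [0.7, 1.3, -0.4]
opening: 0.0558
finger_force: 0.0
```

Request:
{"op": "step_arm", "data": {
  "commands": [
    [[0, 0, 0], 0],
    [[0, 0, 0], 0],
    [[0, 0, 0], 0],
    [[0, 0, 0], 0],
    [[0, 0, 0], 0],
    [[0, 0, 0], 0],
    [[0, 0, 0], 0],
    [[0, 0, 0], 0]
  ],
  "hand": 1,
  "force": 35
}}

```text
clock: 26.95
tcp_pos: [0.5827, 0.0651, 0.0127]
tcp_rot: [0.909, -0.418, 0.002, -0.001]
ft_force: [-0.1, -1.8, 7.1]
opening: 0.0205
finger_force: 34.5
```

Request:
{"op": "step_arm", "data": {
  "commands": [
    [[0, 0, -15], 0],
    [[0, 0, -50], 0],
    [[0, 0, -90], 0],
    [[0, 0, -90], 0],
    [[0, 0, -90], 0]
  ]
}}

```text
clock: 27.37
tcp_pos: [0.5835, 0.0655, 0.1044]
tcp_rot: [0.908, -0.418, 0.004, -0.002]
ft_force: [0.4, -1.0, -0.6]
opening: 0.0202
finger_force: 34.4
```

```bash
python3 - <<'E'
from rig import r
from h import *
s=r.read_state(); print(s["tcp_pos"],yaw(s["tcp_rot"]),s["clock"])
goto(s,(.5405,-.3988,.09),91.1)
E
```

```text
[0.58345584 0.06554723 0.10443036] (np.float64(-49.40436997554583), np.float64(-139.4025799164402)) 27.3667
shift [324.6 334.9  14. ] turn -50.5
```

Request:
{"op": "step_arm", "data": {
  "commands": [
    [[326, 333, 0], -50.5],
    [[326, 333, 0], -50.5],
    [[326, 333, 0], -50.5],
    [[326, 333, 0], -50.5],
    [[326, 333, 0], -50.5],
    [[326, 333, 0], -50.5],
    [[326, 333, 0], -50.5],
    [[326, 333, 0], -50.5],
    [[326, 333, 0], -50.5],
    [[326, 333, 0], -50.5],
    [[326, 333, 0], -50.5],
    [[326, 333, 20], -50.5],
    [[326, 333, 40], -50.5],
    [[326, 333, 40], -50.5],
    [[326, 333, 40], -50.5],
    [[326, 333, 40], -50.5]
  ]
}}

```text
clock: 28.7
tcp_pos: [0.5399, -0.3978, 0.0597]
tcp_rot: [1.0, 0.01, -0.0, -0.001]
ft_force: [0.5, 0.3, -0.5]
opening: 0.0204
finger_force: 34.4
```

```bash
python3 - <<'E'
from rig import r
from h import *
s=r.read_state(); print(s["tcp_pos"],yaw(s["tcp_rot"]),s["clock"],s["opening"])
goto(s,(.5424,-.3988,.0247),91.1)
E
```

```text
[ 0.53988416 -0.39781194  0.0597232 ] (np.float64(1.1360385440882705), np.float64(-88.86401519052195)) 28.7 0.020409922394598806
shift [ 2.5  1.1 35. ] turn 0.0
```

Request:
{"op": "step_arm", "data": {
  "commands": [
    [[2, 0, 18], 0],
    [[2, 0, 29], 0],
    [[2, 0, 32], 0],
    [[2, 0, 33], 0],
    [[2, 0, 33], 0],
    [[2, 0, 33], 0]
  ]
}}

```text
clock: 29.2
tcp_pos: [0.5424, -0.3989, 0.028]
tcp_rot: [1.0, 0.01, 0.0, 0.0]
ft_force: [-0.0, 0.4, -0.2]
opening: 0.0204
finger_force: 34.4
```

Request:
{"op": "step_arm", "data": {
  "commands": [
    [[0, 0, 1.5], 0],
    [[0, 0, 2.5], 0],
    [[0, 0, 3.5], 0],
    [[0, 0, 4.2], 0],
    [[0, 0, 4.2], 0]
  ]
}}

```text
clock: 29.62
tcp_pos: [0.5423, -0.3992, 0.0247]
tcp_rot: [1.0, 0.009, 0.0, 0.0]
ft_force: [-3.4, 2.9, 6.4]
opening: 0.0201
finger_force: 35.2
```

Request:
{"op": "step_arm", "data": {
  "commands": [
    [[0, 0, -0.5], 0],
    [[0, 0, -0.5], 0],
    [[0, 0, -0.5], 0],
    [[0, 0, -0.5], 0]
  ],
  "hand": 0.1
}}

```text
clock: 29.95
tcp_pos: [0.5418, -0.3988, 0.0231]
tcp_rot: [1.0, 0.009, -0.0, -0.0]
ft_force: [-0.3, -0.3, -0.3]
opening: 0.0383
finger_force: 0.0
```

Request:
{"op": "step_arm", "data": {
  "commands": [
    [[0, 0, -10], 0],
    [[0, 0, -40], 0],
    [[0, 0, -75], 0],
    [[0, 0, -115], 0],
    [[-140, -40, -180], 0],
    [[-140, -40, -180], 0],
    [[-140, -40, -180], 0],
    [[-140, -40, -180], 0],
    [[-140, -40, -180], 0],
    [[-140, -40, -180], 0],
    [[-140, -40, -180], 0]
  ]
}}

```text
clock: 30.87
tcp_pos: [0.4015, -0.3616, 0.2039]
tcp_rot: [1.0, 0.009, 0.0, 0.0]
ft_force: [1.0, -0.3, 0.6]
opening: 0.0384
finger_force: 0.0
```

```bash
python3 - <<'E'
from rig import r
from h import *
s=r.read_state(); print(s["tcp_pos"],s["clock"],s["opening"])
c=shoot(r,"wrist","w14"); shoot(r,"side","sd14")
for n,p in dict(gray=(.4325,-.3170,.018),green=(.5387,-.3146,.036),yel=(.434,-.401,.048),blue=(.5405,-.3988,.028)).items(): print(n,w2p(c,p).round(1))
a=cv2.imread("pics/w14.png")[60:280,220:440]; b=cv2.imread("pics/sd14.png")[130:390,200:400]
o=np.zeros((600,800,3),np.uint8); a=cv2.resize(a,(440,440)); o[:440,:440]=a; o[:468,440:800]=cv2.resize(b,(360,468)); cv2.imwrite("pics/m14.png",o)
E
```

```text
[ 0.40150525 -0.36163317  0.20386996] 30.8667 0.03841577659601752
gray [[283.1 151. ]]
green [[276.4  44.8]]
yel [[359.5 154.6]]
blue [[360.8  46.4]]
```

View pics/m14.png

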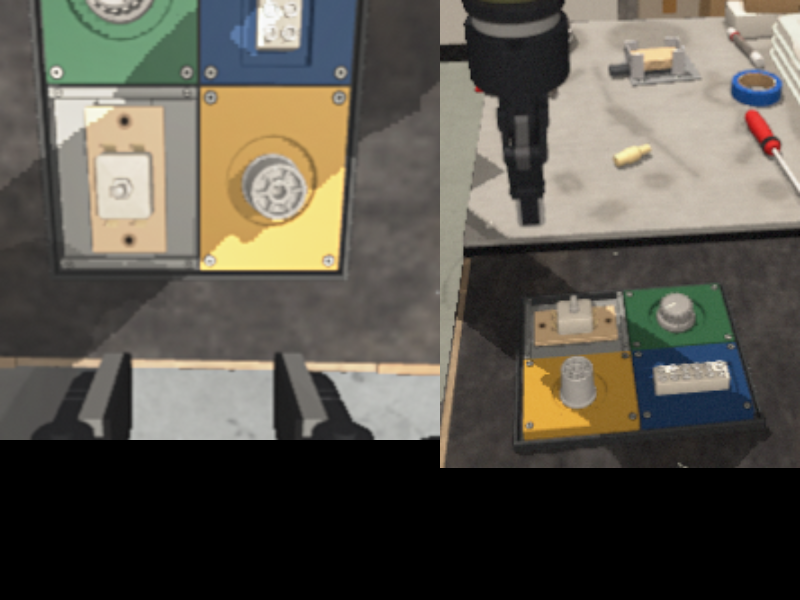

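```bash
python3 -c "
from rig import r
print(r.job_done())"
```

```text
the job is handed in; nothing more can be done
None
```

I made up the kit in the order asked and handed it in at about 31 s: the tile is on the grey bed with the thermostat upright in its middle, the knob, foot and strip are in their nests, and the final pictures show everything in place; no verdict came back.

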